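# Start a spin on the benchtop centrifuge

### The job

With closed fingers and without picking anything up, start the centrifuge: push its open lid fully shut, then switch it on by pressing down the raised near end of the rocker switch, then push the square key fully in (it stays in) and finally press the round key fully in and let it go. Keep to that order, leave the long narrow bar key alone, and do not shift or lift the loose things standing about.

Things in the scene. Friction and masses are not known exactly. Their poses are not given: they have to be found in the camera images.
- centrifuge: White benchtop centrifuge, standing firmly (it cannot be moved), 260 (x) x 240 (y) mm. Origin: on the worktop, under the middle; x points away from the user, from control deck to chamber, y to the left, z up. Control deck: x -135 to -30 mm, top at z 75 mm, with four slots in a row at x -85 mm and y +78, +26, -26 and -78 mm; which of rocker, square, round and bar module sits in which slot varies. Rotor chamber: x -30 to 125 mm, rim at z 90 mm.
- lid (a joint): Angle of the grey lid plate, rad: 0 shut, growing as it opens upward; starts open by 0.45 to 0.8. Hinge line along the centrifuge's y axis at x 122 mm, z 94 mm in its frame; the plate reaches 150 mm forward from the hinge (a small lip to 159 mm), is 236 mm wide and 8 mm thick (top at z 98 mm when shut). A stiff hinge: it stays where it is left; about 2 to 3 N downward, 80 mm from the hinge, swings it shut.
- lid_top (a point): Point on the upper face of the lid, on its middle line, 75 mm from the hinge line; moves with the lid.
- rocker_switch (a joint): Rocker switch angle, rad: 0 off (near end raised), 0.4 on (near end pressed down). Stays where it is left; turns by about 2 N on its end.
- rocker_near (a point): Point on the near half of the rocker's upper face, 16 mm from its pivot line, to be pressed down. The rocker is a white V-shaped paddle 24 mm wide (y) and 40 mm long (x): the two halves slope down to the pivot in the middle, which lies 8 mm above the deck (z 83 mm). Off, the near half slopes up toward the user at 0.4 rad, its end 8 mm above the pivot line, and the far half is level; on, the near half is level and the far half slopes up.
- square_key (a joint): Travel of the square key, m: 0 out, 0.006 fully in. It latches: it stays where it is pushed.
- square_key_top (a point): Top centre of the 22 x 22 mm square cap of the white square key. The cap stands 9 mm above its 2 mm bezel, 11 mm above the deck; a plain push straight down of about 3 N moves it its full 6 mm.
- round_key (a joint): Travel of the round key, m: 0 out, 0.006 fully in. It springs back when released.
- round_key_top (a point): Top centre of the 24 mm diameter round cap of the white round key. The cap stands 9 mm above its 2 mm bezel, 11 mm above the deck; a plain push straight down of about 4 N moves it its full 6 mm.
- bar_key (a joint): Travel of the bar key, m: 0 out, 0.006 fully in; springs back. Not to be pressed.
- bar_key_top (a point): Top centre of the 36 (x) x 11 (y) mm cap of the white bar key, not to be pressed. The cap stands 9 mm above its 2 mm bezel, 11 mm above the deck; a plain push straight down of about 4 N moves it its full 6 mm.
- bottle: Loose capped bottle, 56 x 52 x 104 mm, standing on the worktop left of the centrifuge; origin under its middle. Leave alone.
- tub: Loose small tub with a screw lid, 54 x 54 x 48 mm, on the worktop right of the control deck; origin under its middle. Leave alone.
- timer: Loose bench timer, 62 x 68 x 20 mm, on the worktop at the left; origin under its middle. Leave alone.
- carton: Loose small carton, 55 x 75 x 50 mm, on the worktop at the left; origin under its middle. Leave alone.

How it is judged:
On the way, in this order (a step that is already met when the one before it is completed fails the run):
1. the lid is shut (value of joint lid below 0.04 rad), for 0.2 s.
2. the rocker is on (value of joint rocker_switch above 0.33 rad), for 0.1 s.
3. the square key is in (value of joint square_key above 0.0045 m), for 0.1 s.
4. the round key is pressed in (value of joint round_key above 0.0045 m), for 0.1 s.
At the end, for the whole second after the job is handed in: The lid is shut (under 0.04 rad), the rocker on (over 0.33 rad), the square key in (over 4.5 mm), the round and bar keys out (under 1 mm), and the bottle, tub, timer and carton at rest within 30 mm of where they stood (value of joint lid below 0.04 rad and value of joint rocker_switch above 0.33 rad and value of joint square_key above 0.0045 m and value of joint each of round_key, bar_key below 0.001 m and distance of each of bottle, tub, timer, carton from where it was at the start of the episode below 0.03 m and linear speed of each of bottle, tub, timer, carton below 0.02 m/s); the robot touches nothing.
It fails at once if rocker switched on while the lid is open (value of joint rocker_switch above 0.25 rad and value of joint lid above 0.08 rad).
It fails at once if square key pushed before the rocker is on (value of joint square_key above 0.003 m and value of joint rocker_switch below 0.25 rad).
It fails at once if round key pressed before the square key is in (value of joint round_key above 0.003 m and value of joint square_key below 0.004 m).
It fails at once if bar key pressed (value of joint bar_key above 0.002 m).
It fails at once if the bottle, tub, timer or carton is lifted, tipped or shifted (distance of any of bottle, tub, timer, carton from where it was at the start of the episode above 0.03 m or angle between any of bottle, tub, timer, carton's own z axis and vertical above 0.35 rad or height (world z) of any of bottle, tub, timer, carton above 0.015 m).
It also fails if it takes over 35 s, if anything falls off the work surface, if the arm or the gripper's body presses on something with over 40 N, if the wrist force passes 120 N, or if a joint passes its speed limit or range.

### The arm

A 6-joint arm with a two-finger parallel gripper is mounted at the origin on a cart in front of the work surface, level with it; the furniture and walls round the work are solid. World frame = base frame: x ahead of the robot, y to its left, z up, the work surface at z = 0. Lengths are in m, angles in rad, forces in N, time in s.
With the tool pointing down it reaches from about 0.3 to 0.875 m from the base axis. Payload 6.4 kg.
Tool frame: the origin (TCP) lies on the mounting face of the last link; the fingertips stand 173 mm ahead of it and the grasp point (between the pads) lies 155 mm ahead of it (ctrl.grip_point_offset is the distance from the TCP to the grasp point, in m); z points along the fingers, y is the line along which they close (so a half turn about z gives the same grasp; the last joint's range is limited). The gripper opens to 85 mm and grips with 20 to 120 N. Pads are 22 mm wide; open, the fingers measure 114 mm over their backs; the gripper's body (76 mm by 85 mm) begins 54 mm behind the grasp point. The pads swing forward as they close: fully open they stand 13 mm farther back than shut.
Start: joints at [-1.376, 0.181, 1.607, -0, 1.354, -0.206], TCP at [0.224, -0.529, 0.405] pointing down, gripper open.
Joint ranges: [-2.99, 2.99], [-0.89, 2.07], [0.3, 2.58], [-1.14, 4.28], [0, 2.63], [-3.12, 3.12]. Speed limits (rad/s): [2.57, 2.57, 3.01, 3.14, 3.14, 3.14].

### API

Orientations are given as a unit quaternion [w, x, y, z].
In Python, from bench import status, imaging, ctrl, models gives the robot as it stands.
- The arm moves only by the tool send_rows, never from a script. Its argument "commands" is a list that holds one entry, the list of rows, each a list of 6 numbers: the shift along the tool's x, y, z normalised to -1 to 1, where 1 is 3 cm, then the turn, a rotation vector about the tool's x, y, z normalised to -1 to 1, where 1 is 0.1 rad. A call has 1 to 8 rows; each row shifts and turns the commanded pose from where the row before left it, along the tool's axes as they then stand; what a row does not reach is not made up. A row lasts 1/12 s, in which the tool goes at most 41.7 mm and 7.16 degrees, less where a joint would pass 70% of its speed; a pose out of reach is approached as far as the arm can. A call with a number of a shift or a turn outside -1 to 1 is refused whole. A call with a gripper value outside its range is refused whole. "jaw" is the opening, from 0 (shut) to 1 (fully open), set as the call begins (left out, the last holds). The fingers move at their own pace and stop on an object; the grip force is fixed at half the most. Time passes only in rows, so rows that do not move let the fingers close. It gives the time, the measured TCP pose, the force, the opening and the grip force at its end, in the units of the state.
- status.get_obs(): the state, without advancing time (a new reading comes with each control period).
- imaging.camera(name): name is "scene" or "top" or "wrist"; returns a dict with "image" (384x512x3 uint8, blue, green, red), "depth" (384x512 float32, m along the optical axis (not along the pixel's ray), 0 where there is no reading), "mtx" (3x3 intrinsics, pixels), "pose" (4x4, takes a point from camera to world coordinates). Camera axes: x right, y down, z forward; pixel columns grow to the right and rows downward; lengths in m; the calibration is good to about 2 mm. A picture is of the moment at which its call begins.
- ctrl.hand_in(): hands the job in; it is judged then, once.
Trained networks look in a picture, given as the dict that the camera call returned (one of the last four; its "shot" number tells which), for a name from the list of things; names that differ only in an ending like _2 or _b are one class to them, and where a whole thing is asked for, a point or a joint stands for the part that bears it (a point fixed in the world has none). Each returns a list of dicts, best first, with "confidence" (0 to 1); they miss things now and then, are a little off and sometimes report something else, mostly with a low value. They report only what shows in the picture. A call takes as long as a camera call.
- models.recognise(picture, name): "centre" ([column, row] in pixels, amid what is visible of it).
- models.regions_of(picture, name): "region" (384x512 bool, what is visible of it) and "centre" ([column, row] in pixels, amid what is visible of it).
The state is a dict: "time_s": time; "q": joint angles; "dq": joint speeds; "joint_efforts": joint torques, N m; "eef_pos": TCP position; "eef_rot": TCP orientation; "wrist_force": force on the tool from outside, world axes, zero at the start; "torque": the same for the moment, N m; "opening": opening from 0.0 (shut) to 1.0 (fully open); "grasp_force": force on a finger pad.
Only numpy, scipy, OpenCV 4.12 (cv2) and the standard library are available. Lean on these libraries where they do the work, as an engineer would, in place of code of your own. Each camera call takes 0.05 s, during which the arm holds its last target. There are 200 camera calls.

## Working session

There is one attempt and no reset: what is moved stays moved. The work goes in short steps, Python scripts to look and compute and a tool call to move; the robot and the scene stay as the last step left them, time stands still between calls to the robot, and variables do not carry over. Pictures are saved under pics/ and viewed, at most 10 in all, crops included, and the job is handed in when it is done.

Besides the shell and the picture viewer there is one more tool, called after "Call:" in YAML: its name, and indented under it one key for each argument. send_rows: Moves the arm, as the interface text tells. Its arguments: {"type":"object","properties":{"commands":{"type":"array"},"jaw":{"type":"number"}},"required":["commands"]}

```bash
mkdir -p pics
cat > h.py <<'E'
import numpy as np, cv2
from bench import status, imaging, ctrl, models
def pts(p, mask):
    v,u=np.nonzero(mask & (p["depth"]>0)); d=p["depth"][v,u]; K=p["mtx"]
    c=np.stack([(u-K[0,2])/K[0,0]*d,(v-K[1,2])/K[1,1]*d,d,np.ones_like(d)])
    return (p["pose"]@c)[:3].T
E
python3 - <<'E'
from h import *
ims=[]
for n in ["scene","top"]:
    p=imaging.camera(n); ims.append(p["image"])
    for k in ["centrifuge","lid_top","rocker_near","square_key_top","round_key_top","bar_key_top","bottle","tub","timer","carton"]:
        for r in models.regions_of(p,k)[:2]:
            P=pts(p,r["region"])
            if len(P): print(n,k,round(r["confidence"],2),np.round(r["centre"]),len(P),"med",np.median(P,0).round(3),"lo",np.percentile(P,2,axis=0).round(3),"hi",np.percentile(P,98,axis=0).round(3))
cv2.imwrite("pics/a.png",cv2.resize(np.vstack(ims),(448,600)) if 0 else np.hstack([cv2.resize(i,(400,300)) for i in ims]))
cv2.imwrite("pics/top.png",cv2.resize(ims[1],(800,600)))
o=status.get_obs();print(o)
E
```

```text
scene centrifuge 0.85 [255. 194.] 6435 med [0.578 0.138 0.072] lo [ 0.452 -0.017  0.015] hi [0.73  0.246 0.168]
scene centrifuge 0.57 [236. 164.] 471 med [0.616 0.137 0.163] lo [ 0.58  -0.192  0.024] hi [0.847 0.22  0.175]
scene lid_top 0.65 [236. 160.] 486 med [0.612 0.137 0.165] lo [ 0.575 -0.276  0.009] hi [0.846 0.22  0.175]
scene rocker_near 0.47 [265. 201.] 78 med [0.524 0.153 0.084] lo [0.504 0.138 0.08 ] hi [0.54  0.163 0.091]
scene square_key_top 0.62 [283. 190.] 75 med [0.512 0.102 0.085] lo [0.502 0.084 0.077] hi [0.531 0.11  0.088]
scene square_key_top 0.25 [171. 276.] 1454 med [0.512 0.463 0.042] lo [0.495 0.413 0.003] hi [0.553 0.492 0.052]
scene round_key_top 0.47 [249. 206.] 68 med [0.531 0.202 0.086] lo [0.521 0.188 0.078] hi [0.543 0.21  0.088]
scene bar_key_top 0.59 [297. 182.] 61 med [0.503 0.049 0.085] lo [0.486 0.024 0.077] hi [0.522 0.055 0.088]
scene bottle 0.87 [202. 221.] 788 med [0.606 0.289 0.042] lo [0.588 0.251 0.005] hi [0.631 0.308 0.106]
scene tub 0.6 [327. 196.] 340 med [ 0.453 -0.026  0.04 ] lo [ 0.44  -0.061  0.001] hi [0.486 0.019 0.059]
scene tim
[... 1372 characters left out ...]
1, 'q': array([-1.37630698e+00,  1.80807103e-01,  1.60702738e+00,  8.82468620e-06,
        1.35381064e+00, -2.06289006e-01]), 'dq': array([ 2.94333963e-03, -3.91381982e-04,  7.58410769e-05, -2.36514115e-03,
        2.01426374e-04,  1.16922244e-03]), 'joint_efforts': array([ 1.42715489e-03, -4.44841683e+01, -3.51688886e+01, -1.92844700e-04,
        5.53327627e-04,  1.08083023e-05]), 'eef_pos': array([ 0.22435191, -0.52943138,  0.40467121]), 'eef_rot': array([-2.62090915e-05,  9.79989375e-01,  1.99049804e-01,  4.46355833e-06]), 'wrist_force': array([-0.00314419,  0.95110776,  0.4013849 ]), 'torque': array([0.01574469, 0.0119308 , 0.01473274]), 'grasp_force': 0.0, 'opening': 1.0007927099364557}
```

View pics/a.png

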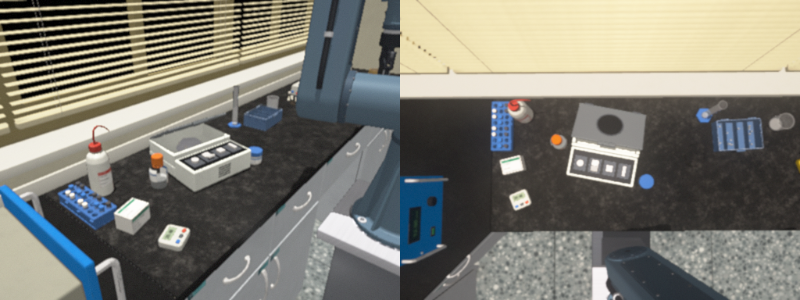

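View pics/top.png

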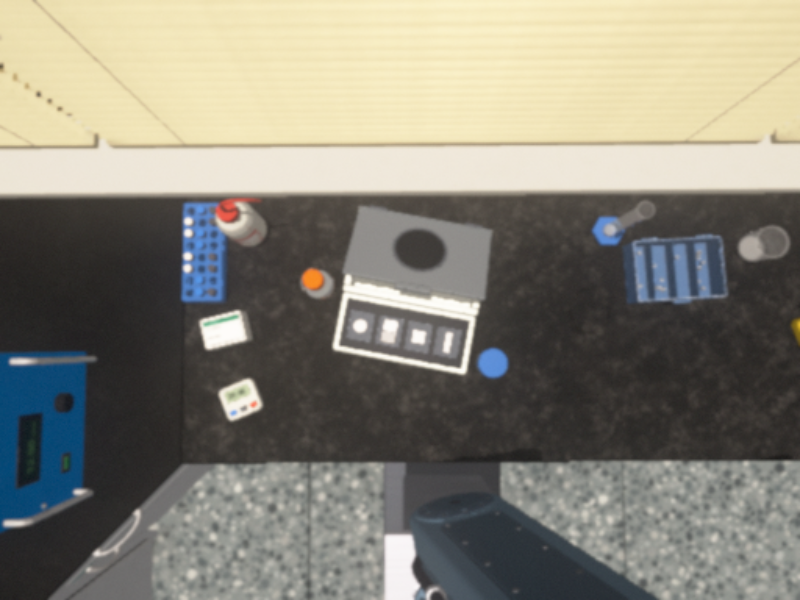

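The centrifuge is left of centre, yawed about -0.19 rad. The slots from left to right are round, rocker, square and bar (top view around (360,325), (390,330), (418,337) and (447,343)). The lid is open about 0.5 rad. I'll close the jaw, align yaw and move over the lid.

Call:
send_rows:
  commands:
    - [[0,0,0,0,0,0.98],[0,0,0,0,0,0.98],[0,0,0,0,0,0.98],[0,0,0,0,0,0.98],[0,0,0,0,0,0.98],[0,0,0,0,0,0.97],[0.4,-0.97,0,0,0,0],[0.4,-0.97,0,0,0,0]]
  jaw: 0

```text
time_s: 1.77
eef_pos: [0.2582, -0.477, 0.4045]
eef_rot: [0.0, 0.996, -0.095, -0.0]
wrist_force: [1.1, 0.0, 1.0]
opening: -0.002
grasp_force: 0.0
```

Call:
send_rows:
  commands:
    - [[0.4,-0.97,0,0,0,0],[0.4,-0.97,0,0,0,0],[0.4,-0.97,0,0,0,0],[0.4,-0.97,0,0,0,0],[0.4,-0.97,0,0,0,0],[0.4,-0.97,0,0,0,0],[0.4,-0.97,0,0,0,0],[0.4,-0.97,0,0,0,0]]

```text
time_s: 2.43
eef_pos: [0.3967, -0.2643, 0.4049]
eef_rot: [0.0, 0.996, -0.093, 0.0]
wrist_force: [0.6, 0.4, -0.0]
opening: -0.002
grasp_force: 0.0
```

Call:
send_rows:
  commands:
    - [[0.4,-0.97,0,0,0,0],[0.4,-0.97,0,0,0,0],[0.4,-0.97,0,0,0,0],[0.4,-0.97,0,0,0,0],[0.4,-0.97,0,0,0,0],[0.4,-0.97,0,0,0,0],[0.4,-0.97,0,0,0,0],[0,0,0,0,0,0]]

```text
time_s: 3.1
eef_pos: [0.5182, -0.0771, 0.4049]
eef_rot: [-0.001, 0.996, -0.091, 0.001]
wrist_force: [-0.7, 0.1, 0.1]
opening: 0.001
grasp_force: 0.0
```

Call:
send_rows:
  commands:
    - [[0.37,-0.95,0,0,0,0],[0.37,-0.95,0,0,0,0],[0.37,-0.95,0,0,0,0],[0.37,-0.95,0,0,0,0],[0.37,-0.95,0,0,0,0],[0.37,-0.95,0,0,0,0],[0.35,-0.95,0,0,0,0],[0,0,0,0,0,0]]

```text
time_s: 3.77
eef_pos: [0.6305, 0.1044, 0.4044]
eef_rot: [-0.001, 0.996, -0.091, 0.0]
wrist_force: [-0.3, 0.3, -0.6]
opening: 0.001
grasp_force: 0.0
```

Call:
send_rows:
  commands:
    - [[0,0,0.8,0,0,0],[0,0,0.8,0,0,0],[0,0,0.7,0,0,0],[0,0,0.5,0,0,0],[0,0,0.5,0,0,0],[0,0,0.5,0,0,0],[0,0,0.3,0,0,0],[0,0,0,0,0,0]]

```text
time_s: 4.43
eef_pos: [0.6281, 0.1001, 0.2792]
eef_rot: [0.0, 0.996, -0.093, -0.002]
wrist_force: [-0.5, 0.7, -0.2]
opening: 0.003
grasp_force: 0.0
```

Call:
send_rows:
  commands:
    - [[0,0,0.15,0,0,0],[0,0,0.1,0,0,0],[0,0,0.08,0,0,0],[0,0,0,0,0,0],[0,0,0,0,0,0]]

```text
time_s: 4.85
eef_pos: [0.6293, 0.1007, 0.2722]
eef_rot: [-0.0, 0.996, -0.093, 0.0]
wrist_force: [0.3, -0.2, 0.4]
opening: -0.0
grasp_force: 0.0
```

Run:
```python
from h import *
print(status.get_obs()["wrist_force"],status.get_obs()["eef_pos"])
p=imaging.camera("scene")
cv2.imwrite("pics/b.png",cv2.resize(p["image"][90:290,150:400],(750,600)))
p=imaging.camera("top")
for r in models.regions_of(p,"lid_top")[:1]:
    P=pts(p,r["region"]);P=P[P[:,2]<.16];print(r["confidence"],np.percentile(P,[2,10,50,90,98],axis=0).round(3))
    # frame
    x=np.array([.983,-.185]);s=(P[:,:2]-[.602,.111])@x
    m=(P[:,2]>.085)&(P[:,2]<.13);print(np.polyfit(s[m],P[m,2],1))
```

```text
[ 0.27692651 -0.24126091  0.43761879] [0.62925153 0.10070505 0.27219859]
0.79 [[ 0.566 -0.02   0.095]
 [ 0.576 -0.008  0.097]
 [ 0.609  0.129  0.1  ]
 [ 0.691  0.208  0.102]
 [ 0.723  0.219  0.104]]
[-0.00481085  0.09958677]
```

View pics/b.png

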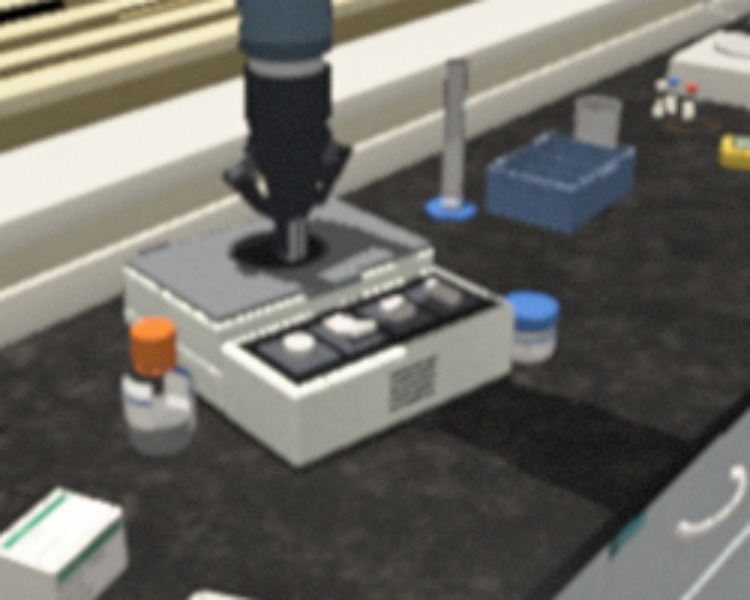

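Lid is shut (plane slope about 0), with closed fingers resting on it. I'll press slightly more to be sure, lift, and go over the near end of the rocker.

Call:
send_rows:
  commands:
    - [[0,0,0.08,0,0,0],[0,0,0,0,0,0],[0,0,0,0,0,0]]

```text
time_s: 5.25
eef_pos: [0.6294, 0.1008, 0.2714]
eef_rot: [0.0, 0.996, -0.093, 0.001]
wrist_force: [-4.1, 0.4, 10.6]
opening: -0.003
grasp_force: 5.3
```

Call:
send_rows:
  commands:
    - [[0,0,-0.7,0,0,0],[0,0,-0.7,0,0,0],[-0.88,-0.2,0,0,0,0],[-0.88,-0.2,0,0,0,0],[-0.88,-0.2,0,0,0,0],[-0.88,-0.2,0,0,0,0],[-0.86,-0.2,0,0,0,0],[0,0,0,0,0,0]]

```text
time_s: 5.92
eef_pos: [0.5017, 0.1563, 0.3107]
eef_rot: [-0.0, 0.996, -0.092, -0.002]
wrist_force: [-0.8, 1.1, 0.2]
opening: -0.004
grasp_force: 0.0
```

Run:
```python
from h import *
o=status.get_obs();print(o["wrist_force"],o["eef_pos"])
T=[]
for c in ["scene","wrist"]:
  p=imaging.camera(c)
  for k in ["lid_top","rocker_near","square_key_top","round_key_top","bar_key_top"]:
    for r in models.regions_of(p,k)[:1]:
        P=pts(p,r["region"])
        if len(P): 
            print(c,k,round(r["confidence"],2),np.round(r["centre"]),len(P),np.median(P,0).round(3),np.percentile(P,2,axis=0).round(3),np.percentile(P,98,axis=0).round(3))
            x=np.array([.983,-.185]);s=(P[:,:2]-[.602,.111])@x
            if k=="lid_top":print(np.polyfit(s,P[:,2],1))
  T.append(cv2.resize(p["image"],(400,300)))
cv2.imwrite("pics/c.png",np.hstack(T))
```

```text
[-0.84635609  1.10906232  0.23981374] [0.50169599 0.15627476 0.31065394]
scene lid_top 0.84 [235. 178.] 1872 [0.641 0.132 0.098] [0.562 0.001 0.09 ] [0.73  0.22  0.101]
[-0.0464285   0.09899952]
scene round_key_top 0.57 [250. 205.] 49 [0.531 0.204 0.086] [0.523 0.193 0.08 ] [0.542 0.211 0.088]
scene bar_key_top 0.46 [295. 187.] 68 [0.504 0.05  0.084] [0.486 0.026 0.077] [0.521 0.056 0.088]
wrist lid_top 0.81 [303.  55.] 46475 [0.605 0.107 0.098] [ 0.564 -0.003  0.096] [0.644 0.215 0.1  ]
[0.00762191 0.0978838 ]
wrist rocker_near 0.76 [264. 189.] 1925 [0.525 0.147 0.084] [0.506 0.134 0.078] [0.544 0.16  0.09 ]
wrist square_key_top 0.85 [330. 191.] 1062 [0.517 0.097 0.086] [0.505 0.085 0.078] [0.526 0.108 0.087]
wrist round_key_top 0.73 [188. 189.] 872 [0.536 0.197 0.086] [0.525 0.187 0.081] [0.546 0.208 0.088]
wrist bar_key_top 0.68 [401. 194.] 1022 [0.506 0.047 0.086] [0.489 0.039 0.078] [0.523 0.053 0.087]
```

View pics/c.png

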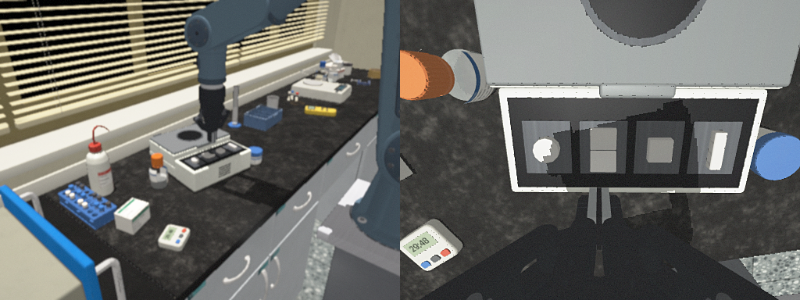

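Wrist view confirms the lid flush and the rocker in the second slot from the left, with the fingers just at its near end. Pressing the rocker.

Call:
send_rows:
  commands:
    - [[0.17,0.07,0.4,0,0,0],[0,0,0.4,0,0,0],[0,0,0.3,0,0,0],[0,0,0.2,0,0,0],[0,0,0.2,0,0,0],[0,0,0.2,0,0,0],[0,0,0.14,0,0,0],[0,0,0,0,0,0]]

```text
time_s: 7.18
eef_pos: [0.5102, 0.1516, 0.2565]
eef_rot: [0.0, 0.996, -0.093, -0.0]
wrist_force: [0.5, 0.2, 0.2]
opening: 0.0
grasp_force: 0.0
```

Call:
send_rows:
  commands:
    - [[0,0,0,0,0,0],[0,0,0,0,0,0]]

```text
time_s: 7.35
eef_pos: [0.5103, 0.1516, 0.2565]
eef_rot: [-0.0, 0.996, -0.093, 0.0]
wrist_force: [-1.0, 0.1, 3.3]
opening: 0.005
grasp_force: 1.5
```

Call:
send_rows:
  commands:
    - [[-0.1,0,0.07,0,0,0],[0,0,0.03,0,0,0],[0,0,0,0,0,0],[0,0,0,0,0,0]]

```text
time_s: 7.68
eef_pos: [0.5092, 0.1518, 0.2562]
eef_rot: [-0.0, 0.996, -0.093, 0.004]
wrist_force: [-1.5, -2.3, 16.6]
opening: -0.005
grasp_force: 8.2
```

Call:
send_rows:
  commands:
    - [[0,0,-0.5,0,0,0],[0,0,-0.6,0,0,0],[0,0,0,0,0,0],[0,0,0,0,0,0]]

```text
time_s: 8.02
eef_pos: [0.5076, 0.1521, 0.2869]
eef_rot: [-0.0, 0.996, -0.093, 0.001]
wrist_force: [-0.3, -0.0, -0.3]
opening: -0.002
grasp_force: 0.0
```

Run:
```python
from h import *
o=status.get_obs();print(o["wrist_force"],o["eef_pos"])
p=imaging.camera("wrist")
for k in ["rocker_near","square_key_top","round_key_top","bar_key_top"]:
    for r in models.regions_of(p,k)[:1]:
        P=pts(p,r["region"])
        print(k,round(r["confidence"],2),len(P),np.median(P,0).round(3),np.percentile(P,2,axis=0).round(3),np.percentile(P,98,axis=0).round(3))
        if k[:2]=="ro":
            s=(P[:,:2]-np.median(P,0)[:2])@np.array([.983,-.185])
            for a in range(-24,24,6):
                m=(s>a/1e3)&(s<a/1e3+.006); print(a,m.sum(),np.median(P[m,2]).round(4) if m.any() else "")
```

```text
[-0.26376838 -0.02687282 -0.30652765] [0.50763465 0.15212179 0.28688667]
rocker_near 0.78 2204 [0.526 0.147 0.084] [0.505 0.134 0.077] [0.545 0.16  0.091]
-24 149 0.0826
-18 319 0.0828
-12 321 0.0827
-6 313 0.0829
0 284 0.0847
6 303 0.0873
12 391 0.0895
18 117 0.0873
square_key_top 0.68 1339 [0.517 0.097 0.086] [0.505 0.085 0.078] [0.527 0.108 0.088]
round_key_top 0.6 1206 [0.536 0.197 0.086] [0.524 0.187 0.077] [0.546 0.209 0.088]
-24 0 
-18 18 0.0861
-12 237 0.0863
-6 349 0.0865
0 370 0.0863
6 232 0.0854
12 0 
18 0 
bar_key_top 0.98 1294 [0.506 0.047 0.086] [0.489 0.039 0.078] [0.522 0.053 0.088]
```

Rocker is on: near half level at 82.7 mm, far half raised. Next is the square key.

Call:
send_rows:
  commands:
    - [[0.29,0.85,0,0,0,0],[0.29,0.85,0,0,0,0],[0,0,0.3,0,0,0],[0,0,0.2,0,0,0],[0,0,0.1,0,0,0],[0,0,0,0,0,0]]

```text
time_s: 8.77
eef_pos: [0.5141, 0.0993, 0.2667]
eef_rot: [-0.0, 0.996, -0.093, -0.001]
wrist_force: [-0.6, -0.6, -0.2]
opening: -0.001
grasp_force: 0.0
```

Call:
send_rows:
  commands:
    - [[0.03,0,0.15,0,0,0],[0,0,0.15,0,0,0],[0,0,0.12,0,0,0],[0,0,0.06,0,0,0],[0,0,0,0,0,0],[0,0,0,0,0,0]]

```text
time_s: 9.27
eef_pos: [0.5159, 0.0989, 0.254]
eef_rot: [-0.0, 0.996, -0.093, 0.0]
wrist_force: [0.1, 1.5, 2.1]
opening: -0.003
grasp_force: 1.1
```

Call:
send_rows:
  commands:
    - [[0,0,0.08,0,0,0],[0,0,0.02,0,0,0],[0,0,0,0,0,0],[0,0,0,0,0,0]]

```text
time_s: 9.6
eef_pos: [0.5161, 0.0989, 0.2537]
eef_rot: [-0.0, 0.996, -0.093, 0.0]
wrist_force: [-9.8, 1.0, 26.6]
opening: -0.001
grasp_force: 13.5
```

Call:
send_rows:
  commands:
    - [[0,0,-0.6,0,0,0],[0,0,-0.6,0,0,0],[0,-0.85,0,0,0,0],[0,-0.85,0,0,0,0],[0,-0.85,0,0,0,0],[0,-0.85,0,0,0,0],[0,0,0,0,0,0],[0,0,0,0,0,0]]

```text
time_s: 10.27
eef_pos: [0.5343, 0.1997, 0.2863]
eef_rot: [0.0, 0.996, -0.092, -0.0]
wrist_force: [0.1, -0.1, 0.7]
opening: 0.003
grasp_force: 0.0
```

Run:
```python
from h import *
o=status.get_obs();print(o["wrist_force"],o["eef_pos"])
p=imaging.camera("wrist")
for k in ["rocker_near","square_key_top","round_key_top","bar_key_top"]:
    for r in models.regions_of(p,k)[:1]:
        P=pts(p,r["region"])
        print(k,round(r["confidence"],2),len(P),np.median(P,0).round(4),np.percentile(P,2,axis=0).round(3),np.percentile(P,98,axis=0).round(3))
```

```text
[ 0.06633485 -0.09459907  0.71846948] [0.53433666 0.19971825 0.28633134]
rocker_near 0.83 2063 [0.5257 0.1474 0.0837] [0.506 0.134 0.081] [0.545 0.161 0.09 ]
square_key_top 0.87 1084 [0.5153 0.0969 0.0801] [0.503 0.085 0.077] [0.526 0.108 0.081]
round_key_top 0.8 887 [0.538  0.197  0.0862] [0.527 0.187 0.079] [0.546 0.209 0.088]
bar_key_top 0.63 1325 [0.5073 0.0477 0.0857] [0.489 0.039 0.078] [0.523 0.053 0.087]
```

Square key is in (cap at 80 mm). Pressing the round key, then lifting clear.

Call:
send_rows:
  commands:
    - [[0.03,0.05,0.3,0,0,0],[0,0,0.3,0,0,0],[0,0,0.2,0,0,0],[0,0,0.15,0,0,0],[0,0,0.1,0,0,0],[0,0,0.06,0,0,0],[0,0,0,0,0,0],[0,0,0,0,0,0]]

```text
time_s: 11.18
eef_pos: [0.5351, 0.197, 0.2539]
eef_rot: [0.0, 0.996, -0.093, -0.0]
wrist_force: [-4.1, -1.8, 7.1]
opening: -0.001
grasp_force: 3.4
```

Call:
send_rows:
  commands:
    - [[0,0,0.05,0,0,0],[0,0,0.02,0,0,0],[0,0,0,0,0,0],[0,0,0,0,0,0]]

```text
time_s: 11.52
eef_pos: [0.5352, 0.1971, 0.2536]
eef_rot: [0.001, 0.996, -0.093, -0.0]
wrist_force: [-9.8, -3.5, 20.6]
opening: -0.002
grasp_force: 10.2
```

Bottomed at 21 N. Lifting off and checking.

Call:
send_rows:
  commands:
    - [[0,0,-0.7,0,0,0],[0,0,-0.9,0,0,0],[0,0,-0.9,0,0,0],[0,0,-0.9,0,0,0],[0,0,0,0,0,0],[0,0,0,0,0,0]]

```text
time_s: 12.02
eef_pos: [0.5359, 0.1974, 0.3554]
eef_rot: [-0.001, 0.996, -0.093, 0.002]
wrist_force: [-0.0, -0.5, -0.4]
opening: -0.002
grasp_force: 0.0
```

Run:
```python
from h import *
o=status.get_obs();print(o["wrist_force"],o["eef_pos"],o["time_s"])
p=imaging.camera("wrist")
for k in ["lid_top","rocker_near","square_key_top","round_key_top","bar_key_top"]:
    for r in models.regions_of(p,k)[:1]:
        P=pts(p,r["region"])
        print(k,round(r["confidence"],2),len(P),np.median(P,0).round(4),np.percentile(P,2,axis=0).round(3),np.percentile(P,98,axis=0).round(3))
```

```text
[-0.00888149 -0.52841824 -0.43636502] [0.53589684 0.19739126 0.35541968] 12.0167
lid_top 0.85 43123 [0.6236 0.1078 0.0982] [0.566 0.003 0.097] [0.675 0.213 0.1  ]
square_key_top 0.9 508 [0.5154 0.0962 0.0802] [0.505 0.086 0.079] [0.525 0.107 0.082]
round_key_top 0.63 603 [0.5359 0.1977 0.0862] [0.524 0.187 0.078] [0.546 0.209 0.088]
bar_key_top 0.77 675 [0.5068 0.0471 0.0858] [0.489 0.039 0.078] [0.522 0.053 0.087]
```

```bash
python3 -c "
from bench import ctrl
print(ctrl.hand_in())"
```

```text
the job is handed in; nothing more can be done
None
```

The job is handed in at about 12 s, with no verdict returned: the lid was shut, the rocker switched on, the square key left in, and the round key pressed and sprung back out. The bar key still stood at full height, nothing loose was touched on purpose, and I did not re-measure the loose things at the end.

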